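# Stand a toppled carton back in its rack and swing the transit bar over

### The job

One carton in the three-lane rack has toppled forward over the front lip. Push it back with the fingertips until it stands upright on the floor of its lane again, then push the wire transit bar over the cartons and down until it lies on its rests in front of them, ready for the rack to be carried. Only push: do not pick up or lift any carton, keep the other two standing in their lanes, and leave the things round the rack alone.

Things in the scene. Friction and masses are not known exactly. Their poses are not given: they have to be found in the camera images.
- rack: grey sheet-steel rack, fixed, 58 mm deep (x), 220 mm wide (y). Origin: centre of its underside on the worktop; -x is its open front, z up. Floor plate 4 mm thick; inside x runs from -26 to +26 mm; back wall 76 mm high. Three lanes about 70 mm wide, centred at y = -72, 0 and +72 mm, with thin dividers 34 mm high in front, 62 mm at the back. Cartons stand broad face to the front.
- carton_fallen: the toppled carton, 50 wide (own x), 32 thick (own y, towards the rack's back), 82 mm tall (own z), about 90 g, loose. Origin: centre of its underside, which is inside one of the lanes. It leans 40 to 48 deg forward over the lip, its top front edge about 30 mm in front of the lip and 63 mm above the worktop. Once it leans less than about 20 deg it drops upright by itself.
- carton_wide: carton standing in another lane, 60 mm wide, 30 mm thick, 78 mm tall, origin at the centre of its underside, own z up, own x across its width. Must stay standing.
- carton_low: carton standing in the remaining lane, 56 mm wide, 34 mm thick, 70 mm tall, origin at the centre of its underside, own z up, own x across its width. Must stay standing.
- transit_bar (a joint): angle (rad) of the transit bar, a bow of 5 mm wire spanning the rack (242 mm), turning about the line rack x = +21 mm, z = 66 mm along y; its middle run is 64 mm from that line. 0: down on two black rests before the cartons (run at rack x = -41, z = 51 mm); 1.81: straight up; 2.5: fully open, leaning back behind the rack. Stiff: stays where left, takes 1 to 2 N at the run to move.
- bar_mid (a point): centre of the long middle run of the transit bar's wire (wire 5 mm thick), above the middle lane. It moves with the bar.
- vial_a: screw-cap vial standing on the worktop at the left, nearer to the robot than the rack, 36 mm in diameter, 63 mm tall; origin at the centre of its underside. Leave alone.
- vial_b: screw-cap vial standing beside it, 28 mm in diameter, 59 mm tall; origin at the centre of its underside. Leave alone.
- vial_c: screw-cap vial standing on the worktop at the right of the rack, 31 mm in diameter, 67 mm tall; origin at the centre of its underside. Leave alone.
- carton_spare: carton standing on the worktop at the right, outside the rack, 50 x 34 x 80 mm tall; origin at the centre of its underside. Leave alone.
- lip_mid (a point): middle of the top edge of the rack's front lip (3 mm thick, 30 mm above the worktop, at rack x = -27.5 mm, over the whole width).

How it is judged:
By the outcome, as a careful person would: the job done as asked, in the order asked, and still so for the second after the job is handed in, with the robot touching nothing.
It also fails if it takes over 51 s, if anything falls off the work surface, if the arm or the gripper's body presses on something with over 40 N, if the wrist force passes 120 N, or if a joint passes its speed limit or range.

### The arm

A 6-joint arm with a two-finger parallel gripper is mounted at the origin on a cart in front of the work surface, level with it; the furniture and walls round the work are solid. World frame = base frame: x ahead of the robot, y to its left, z up, the work surface at z = 0. Lengths are in m, angles in rad, forces in N, time in s.
With the tool pointing down it reaches from about 0.225 to 0.875 m from the base axis. Payload 3.4 kg.
Tool frame: the origin (TCP) lies on the centre line of the jaws, within the pads' length; the fingertips stand 22 mm ahead of it and the grasp point (between the pads) lies 3 mm ahead of it; z points along the fingers, y is the line along which they close (so a half turn about z gives the same grasp; the last joint's range is limited). The gripper opens to 85 mm and grips with 20 to 120 N. Pads are 22 mm wide; open, the fingers measure 114 mm over their backs; the gripper's body (76 mm by 85 mm) begins 54 mm behind the grasp point. The pads swing forward as they close: fully open they stand 13 mm farther back than shut.
Start: joints at [1.17, 0.276, 1.505, -0, 1.361, -0.121], TCP at [0.159, 0.553, 0.253] pointing down, gripper open.
Joint ranges: [-2.89, 2.89], [-0.75, 2.08], [0.22, 2.7], [-1.18, 4.32], [0.11, 2.71], [-2.7, 2.7]. Speed limits (rad/s): [2.57, 2.57, 3.14, 3.14, 3.14, 3.14].

### API

Orientations are given as a unit quaternion [w, x, y, z].
In Python, from rig import manip gives the robot as it stands.
- The arm moves only by the shell command python3 steer.py [OPENING] [FORCE], which reads ROWS from standard input. ROWS is a JSON list that holds a single list of rows (three levels of brackets), with 1 to 5 rows, each of 4 numbers: dx, dy, dz in m, then a turn about the tool's z in rad; each row shifts and turns the commanded pose from where the row before left it, along the tool's axes as they then stand; what a row does not reach is not made up. A row lasts 1/12 s, in which the tool goes at most 0.0417 m and 0.125 rad, less where a joint would pass 70% of its speed; a pose out of reach is approached as far as the arm can. OPENING is the finger opening in m, set as the command begins (- or left out keeps the last). The fingers move at their own pace and stop on an object; FORCE is the grip in N (left out, the last holds). Time passes only in rows, so rows that do not move let the fingers close. It prints the time, the measured TCP pose, the force, the opening and the grip force at its end. Input that does not fit is refused with a message, and nothing moves.
- manip.get_state(): the state, without advancing time (a new reading comes with each control period).
- manip.get_image(name): name is "side" or "top"; returns a dict with "img" (420x560x3 uint8, red, green, blue), "camera_matrix" (3x3 intrinsics, pixels), "k1" (the pictures are not rectified: a ray, as slopes to the right and down, at radius r is drawn at 1 + k1 r^2 times it, then the intrinsics apply), "T" (4x4, takes a point from camera to world coordinates). Camera axes: x right, y down, z forward; pixel columns grow to the right and rows downward; lengths in m; the calibration is good to about 2 mm. A picture is of the moment at which its call begins. There is no depth.
- manip.sign_off(): hands the job in; it is judged then, once.
The state is a dict: "clock": time; "qpos": joint angles; "qd": joint speeds; "effort": joint torques, N m; "position": TCP position; "ee_rot": TCP orientation; "contact_force": force on the tool from outside, world axes, zero at the start; "moment": the same for the moment, N m; "width": finger opening in m; "gripper_force": force on a finger pad.
Only numpy, scipy, OpenCV 4.12 (cv2) and the standard library are available. Lean on these libraries where they do the work, as an engineer would, in place of code of your own. Each camera call takes 0.05 s, during which the arm holds its last target. There are 200 camera calls.

## Working session

There is one attempt and no reset: what is moved stays moved. The work goes in short steps, Python scripts to look and compute and a shell command to move; the robot and the scene stay as the last step left them, time stands still between calls to the robot, and variables do not carry over. Pictures are saved under pics/ and viewed, at most 12 in all, crops included, and the job is handed in when it is done.

```bash
ls; mkdir -p pics
cat > h.py <<'E'
import numpy as np, cv2
from rig import manip
def cam(n):
    d=manip.get_image(n); return d
def ray(d,px):
    K=np.array(d["camera_matrix"]);T=np.array(d["T"])
    k=d["k1"]; 
    p=cv2.undistortPoints(np.array([[px]],float),K,np.array([k,0,0,0,0.]))[0,0]
    return T[:3,3],T[:3,:3]@np.array([p[0],p[1],1])
def plane(d,px,z):
    o,r=ray(d,px); return o+r*(z-o[2])/r[2]
def proj(d,P):
    T=np.array(d["T"]);c=T[:3,:3].T@(np.array(P)-T[:3,3]);s=c[:2]/c[2];s=s*(1+d["k1"]*(s@s))
    K=np.array(d["camera_matrix"]);return K[0,0]*s[0]+K[0,2],K[1,1]*s[1]+K[1,2]
def tri(d1,p1,d2,p2):
    o1,r1=ray(d1,p1);o2,r2=ray(d2,p2)
    A=np.stack([r1,-r2],1);t=np.linalg.lstsq(A,o2-o1,rcond=None)[0]
    a=o1+t[0]*r1;b=o2+t[1]*r2;return (a+b)/2,np.linalg.norm(a-b)
def save(d,f): cv2.imwrite("pics/"+f,cv2.cvtColor(d["img"],cv2.COLOR_RGB2BGR))
E
python3 - <<'E'
from h import *
for n in("side","top"):
    d=cam(n);save(d,n+"0.png");print(n,np.round(d["T"],3),d["camera_matrix"],d["k1"])
print(manip.get_state())
E
```

```text
pics
rig.py
steer.py
side [[-1.     0.021 -0.009  0.488]
 [ 0.016  0.386 -0.922  0.837]
 [-0.016 -0.922 -0.386  0.448]
 [ 0.     0.     0.     1.   ]] [[426.73784782   0.         275.22744584]
 [  0.         426.73784782 202.62885868]
 [  0.           0.           1.        ]] 0.03131920144138917
top [[-0.026 -0.985  0.169  0.261]
 [-0.999  0.03   0.017 -0.061]
 [-0.022 -0.169 -0.985  1.309]
 [ 0.     0.     0.     1.   ]] [[426.46808738   0.         283.24943065]
 [  0.         426.46808738 205.51617337]
 [  0.           0.           1.        ]] -0.005834198170235893
{'clock': 0.1, 'qpos': array([ 1.17003075e+00,  2.76524401e-01,  1.50601690e+00,  1.56227653e-05,
        1.36072681e+00, -1.21013902e-01]), 'qd': array([-2.23857794e-03,  1.45747792e-05, -2.27209547e-03, -2.21345490e-04,
       -1.73563133e-04, -2.15868706e-03]), 'effort': array([ 1.90097591e-03, -4.17689502e+01, -2.46407086e+01, -1.96644083e-05,
        5.79494750e-03, -4.38899860e-06]), 'position': array([0.15859874, 0.55222792, 0.25252626]), 'ee_rot': array([-2.23463384e-04,  1.39421736e-01,  9.90232739e-01, -8.07408901e-04]), 'contact_force': array([-0.34501752, -0.47824732, -0.53532423]), 'moment': array([ 0.03148209, -0.0053691 , -0.00181999]), 'gripper_force': 0.0, 'width': 0.08529663514635542}
```

View pics/side0.png

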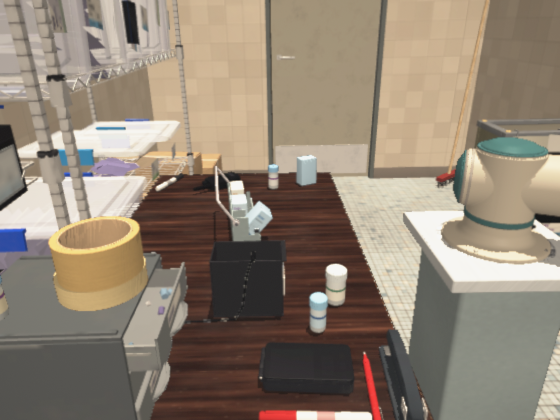

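View pics/top0.png

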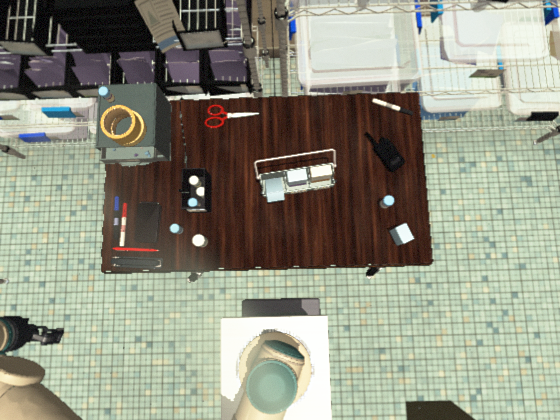

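The side view shows the rack at about (245,215) with the fallen carton near (260,215), and a black box in front of it at (248,280). The top view shows the rack at about (297,180). The toppled carton is in the left (+y) lane at (273,190), and the bar is open behind the rack at (295,155).

Run:
```python
import cv2,numpy as np
a=cv2.imread("pics/top0.png")[140:215,245:345];b=cv2.imread("pics/side0.png")[160:250,205:285]
a=cv2.resize(a,(800,600),interpolation=cv2.INTER_CUBIC);b=cv2.resize(b,(533,600),interpolation=cv2.INTER_CUBIC)
cv2.imwrite("pics/ct.png",a);cv2.imwrite("pics/cs.png",b)
```

```text
(no output)
```

View pics/ct.png

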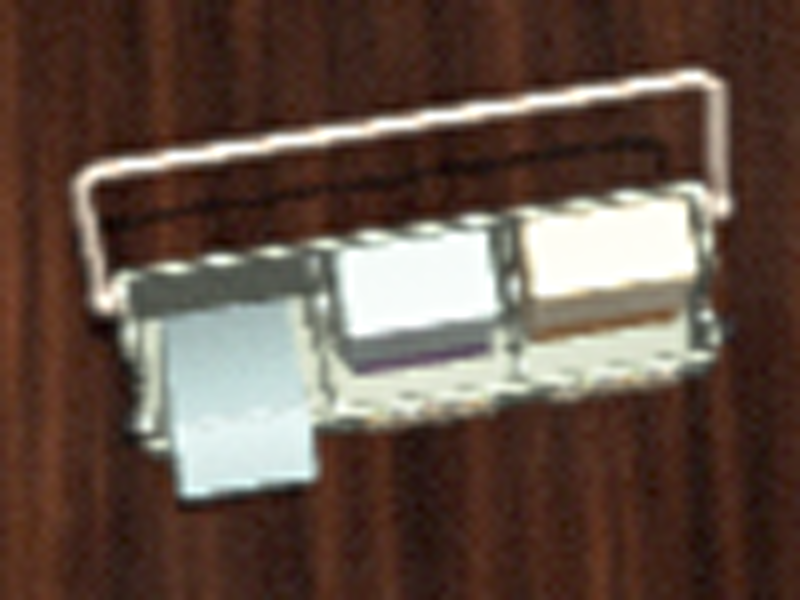

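View pics/cs.png

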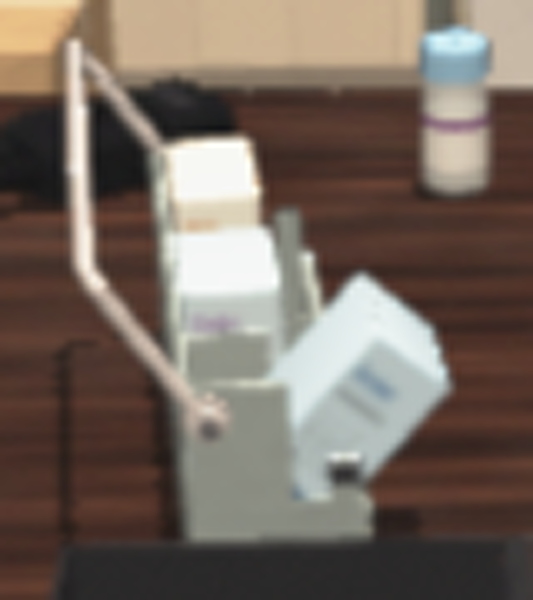

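The crops show the bar pivots at crop-top (100,305) and (725,207), and the lip corners at (150,440) and (715,360). The fallen carton's top edge runs (180,497)–(318,478). In the side crop the left pivot is at (210,420) and the carton's top front edge is near (450,385).

```bash
cat > m.py <<'E'
from h import *
t=cam("top");s=cam("side")
ct=lambda u,v:(245+u/8-.44,140+v/8-.44)
cs=lambda u,v:(205+u/6.66-.43,160+v/6.66-.43)
L=plane(t,ct(100,300),.066);R=plane(t,ct(725,205),.066)
ey=(L-R)/np.linalg.norm(L-R);ex=np.array([ey[1],-ey[0],0])
print("pivots",L,R,np.linalg.norm(L-R),"yaw",np.degrees(np.arctan2(ex[1],ex[0])))
O=(L+R)/2-.021*ex;O[2]=0
print("O",O,ex)
tr=lambda P:np.round([(P-O)@ex*1e3,(P-O)@ey*1e3,P[2]*1e3],1)
for n,p,z in[("lipL",(147,442),.03),("lipR",(716,368),.03),("bwL",(120,272),.076),("bwR",(703,190),.076),("fal tfeL",(180,497),.063),("fal tfeR",(318,478),.063),("wideBL",(525,222),.078),("wideFL",(527,297),.078),("midBL",(335,250),.078),("midFL",(345,335),.078),("midFL70",(345,335),.07),("midFR",(498,320),.07)]:
    print(n,tr(plane(t,ct(*p),z)))
p,e=tri(t,ct(100,305),s,cs(210,420));print("tri pivL",tr(p),e)
p,e=tri(t,ct(85,175),s,cs(85,275));print("tri barL",tr(p),e)
p,e=tri(t,ct(707,76),s,cs(75,45));print("tri barR",tr(p),e)
for a,b in[((180,497),(450,385)),((318,478),(362,275))]:
    p,e=tri(t,ct(*a),s,cs(*b));print("fal",tr(p),e)
for n,P in[("L",L),("R",R)]:
    q=proj(s,P);print(n,((q[0]-204.6)*6.66,(q[1]-159.6)*6.66))
E
python3 m.py
```

```text
pivots [0.56294163 0.03607236 0.066     ] [ 0.5920889  -0.19906775  0.066     ] 0.23693972662055499 yaw 7.066169705484909
O [ 0.55667477 -0.08408102  0.        ] [0.99240475 0.12301553 0.        ]
lipL [-28.  110.1  30. ]
lipR [ -32.8 -109.3   30. ]
bwL [ 27.9 109.1  76. ]
bwR [  25.4 -109.9   76. ]
fal tfeL [-57.2  99.6  63. ]
fal tfeR [-58.   47.9  63. ]
wideBL [ 23.  -42.4  78. ]
wideFL [ -5.3 -38.6  78. ]
midBL [23.4 28.9 78. ]
midFL [-9.2 30.1 78. ]
midFL70 [-7.3 29.9 70. ]
midFR [-10.4 -27.2  70. ]
tri pivL [ 19.1 118.5  69.3] 0.0016922409416286605
tri barL [ 54.7 114.8 119.3] 0.0008051053382015819
tri barR [  55.5 -112.4  120.5] 0.00020937694424615034
fal [-57.9  99.5  66.7] 0.00011913743264965717
fal [-48.4  45.9  81.4] 0.026020667697910966
L (np.float64(207.03669668098695), np.float64(430.278333941664))
R (np.float64(174.00977215392703), np.float64(169.40752508355703))
```

```bash
cat > d.py <<'E'
import sys,numpy as np
from rig import manip
from scipy.spatial.transform import Rotation as Ro
a=np.radians(6.4);ex=np.array([np.cos(a),np.sin(a),0]);ey=np.array([-ex[1],ex[0],0]);O=np.array([.556,-.084,0])
s=manip.get_state();w,x,y,z=s["ee_rot"];R=Ro.from_quat([x,y,z,w]).as_matrix()
tip=s["position"]+.022*R[:,2]
print("clock",round(s["clock"],2),"tip rack mm",np.round([(tip-O)@ex*1e3,(tip-O)@ey*1e3,tip[2]*1e3],1),"F",np.round(s["contact_force"],1),"tool x vs -ex deg",round(np.degrees(np.arctan2(-R[:,0]@ey,-R[:,0]@ex)),1),"w",s["width"])
for g in sys.argv[1:]:
    g=np.array(eval(g))/1e3;P=O+g[0]*ex+g[1]*ey+[0,0,g[2]];print(g,"tool delta",np.round(R.T@(P-tip),4))
E
echo '[[[0, 0, 0, -0.1], [0, 0, 0, -0.1], [0, 0, 0, -0.1], [0, 0, 0, -0.1], [0, 0, 0, 0]]]' | python3 steer.py 0 20
python3 d.py 90*0 '[-95,72,120]' '[-95,72,50]' 2>/dev/null || python3 d.py '[-95,72,120]' '[-95,72,50]'
```

```text
clock: 0.62
position: [0.1588, 0.5525, 0.2531]
ee_rot: [-0.0, -0.061, 0.998, -0.0]
contact_force: [-0.2, -0.5, -0.1]
width: 0.0254
gripper_force: 0.0
clock 0.62 tip rack mm [-323.8  676.8  231.1] F [-0.2 -0.5 -0.1] tool x vs -ex deg 0.6 w 0.025371000339353293
clock 0.62 tip rack mm [-323.8  676.8  231.1] F [-0.2 -0.5 -0.1] tool x vs -ex deg 0.6 w 0.025371000339353293
[-0.095  0.072  0.12 ] tool delta [-0.2227 -0.6071  0.1113]
[-0.095  0.072  0.05 ] tool delta [-0.2228 -0.607   0.1813]
```

```bash
echo '[[[-0.014, -0.037, 0, 0], [-0.014, -0.037, 0, 0], [-0.014, -0.037, 0, 0], [-0.014, -0.037, 0, 0], [-0.014, -0.037, 0, 0]]]' | python3 steer.py >/dev/null
echo '[[[-0.014, -0.037, 0, 0], [-0.014, -0.037, 0, 0], [-0.014, -0.037, 0, 0], [-0.014, -0.037, 0, 0], [-0.014, -0.037, 0, 0]]]' | python3 steer.py >/dev/null
echo '[[[-0.014, -0.037, 0, 0], [-0.014, -0.037, 0, 0], [-0.014, -0.037, 0, 0], [-0.014, -0.037, 0, 0], [-0.014, -0.037, 0, 0]]]' | python3 steer.py >/dev/null
echo '[[[-0.013, -0.037, 0, 0], [0, -0.015, 0, 0], [0, 0, 0.035, 0], [0, 0, 0.035, 0], [0, 0, 0.035, 0]]]' | python3 steer.py
python3 d.py '[-95,72,50]' '[-40,72,50]'
python3 - <<'E'
from h import *
t=cam("top");s=cam("side")
a=cv2.resize(t["img"][135:225,235:355],(600,450));b=cv2.resize(s["img"][150:260,195:295],(409,450))[:,:200*2]
cv2.imwrite("pics/p1.png",cv2.cvtColor(np.hstack([a[:,:395],b[:,:400]]),cv2.COLOR_RGB2BGR))
E
```

```text
clock: 2.28
position: [0.4535, -0.024, 0.1477]
ee_rot: [0.001, -0.058, 0.998, -0.0]
contact_force: [0.4, -0.5, -0.5]
width: 0.0002
gripper_force: 0.0
clock 2.28 tip rack mm [-95.1  71.  125.7] F [ 0.4 -0.5 -0.5] tool x vs -ex deg 0.2 w 0.00016514254130077556
[-0.095  0.072  0.05 ] tool delta [0.0001 0.001  0.0757]
[-0.04   0.072  0.05 ] tool delta [-0.0549  0.0008  0.0758]
```

View pics/p1.png

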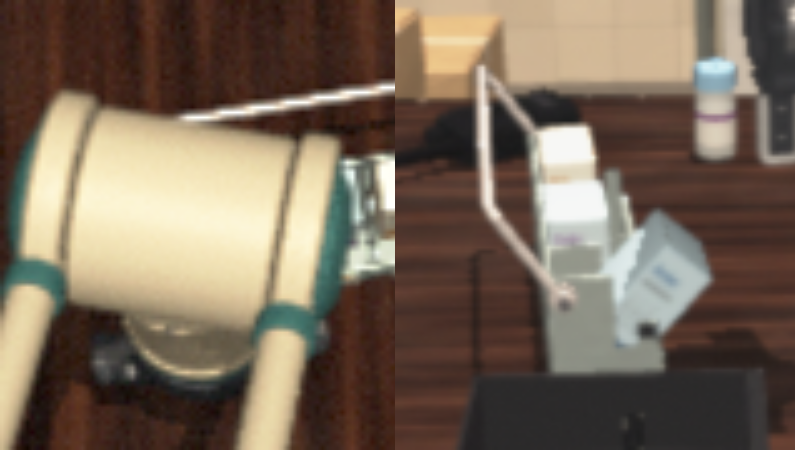

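The side view shows the fingers clear in front of the still-leaning carton (710,280). Now I'll go down and push.

```bash
echo '[[[0, 0.001, 0.03, 0], [0, 0, 0.03, 0], [0, 0, 0.014, 0], [-0.01, 0, 0, 0], [-0.01, 0, 0, 0]]]' | python3 steer.py |tail -3
python3 d.py
echo '[[[-0.004, 0, 0, 0], [-0.004, 0, 0, 0], [-0.004, 0, 0, 0], [-0.004, 0, 0, 0], [-0.004, 0, 0, 0]]]' | python3 steer.py >/dev/null; python3 d.py
echo '[[[-0.004, 0, 0, 0], [-0.004, 0, 0, 0], [-0.004, 0, 0, 0], [-0.004, 0, 0, 0], [0, 0, 0, 0]]]' | python3 steer.py>/dev/null; python3 d.py
python3 - <<'E'
from h import *
s=cam("side")
b=cv2.resize(s["img"][150:260,195:335],(764,600))
cv2.imwrite("pics/p2.png",cv2.cvtColor(b,cv2.COLOR_RGB2BGR))
E
```

```text
contact_force: [0.2, -0.5, 0.3]
width: -0.0
gripper_force: 0.0
clock 2.8 tip rack mm [-74.   72.9  53.5] F [ 0.2 -0.5  0.3] tool x vs -ex deg 0.4 w -5.057086506695463e-06
clock 3.22 tip rack mm [-54.9  73.2  52.9] F [0.3 0.1 0. ] tool x vs -ex deg 0.5 w -1.9810967875491994e-05
clock 3.63 tip rack mm [-38.2  73.2  52.4] F [ 0.5 -0.4 -0.3] tool x vs -ex deg 0.5 w -0.00021265363849709063
```

View pics/p2.png

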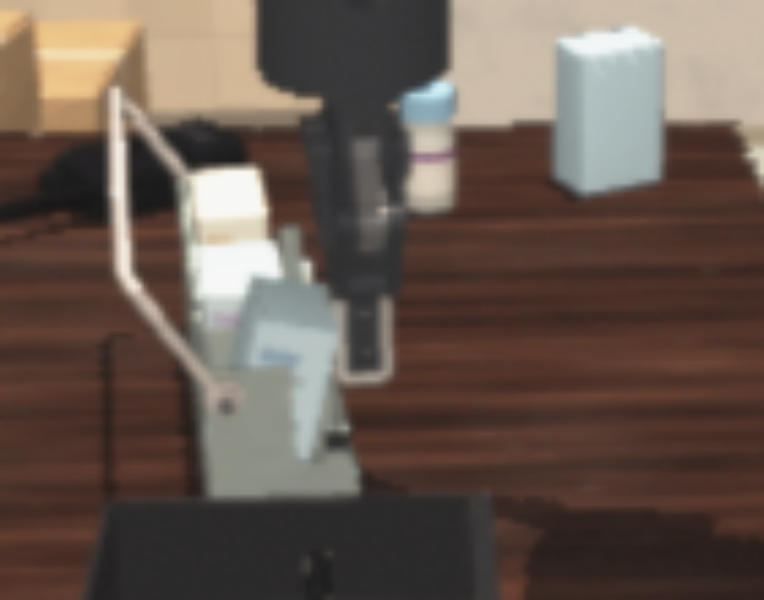

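The carton is now leaning about 15–20° against the fingertip at (340,310), and the neighbours are still standing. I'll keep pushing.

```bash
echo '[[[-0.003, 0, 0, 0], [-0.003, 0, 0, 0], [-0.003, 0, 0, 0], [-0.003, 0, 0, 0], [-0.003, 0, 0, 0]]]' | python3 steer.py >/dev/null; python3 d.py
echo '[[[-0.002, 0, 0, 0], [-0.002, 0, 0, 0], [0, 0, 0, 0], [0, 0, 0, 0], [0, 0, 0, 0]]]' | python3 steer.py>/dev/null; python3 d.py
python3 - <<'E'
from h import *
s=cam("side")
b=cv2.resize(s["img"][150:260,195:335],(764,600))
cv2.imwrite("pics/p3.png",cv2.cvtColor(b,cv2.COLOR_RGB2BGR))
E
```

```text
clock 4.1 tip rack mm [-24.2  73.5  52.3] F [-0.3  0.3  0.4] tool x vs -ex deg 0.5 w -0.0001425918521828777
clock 4.52 tip rack mm [-20.8  73.6  52.2] F [-0.6  0.5  0.3] tool x vs -ex deg 0.5 w 9.346548419841709e-05
```

View pics/p3.png

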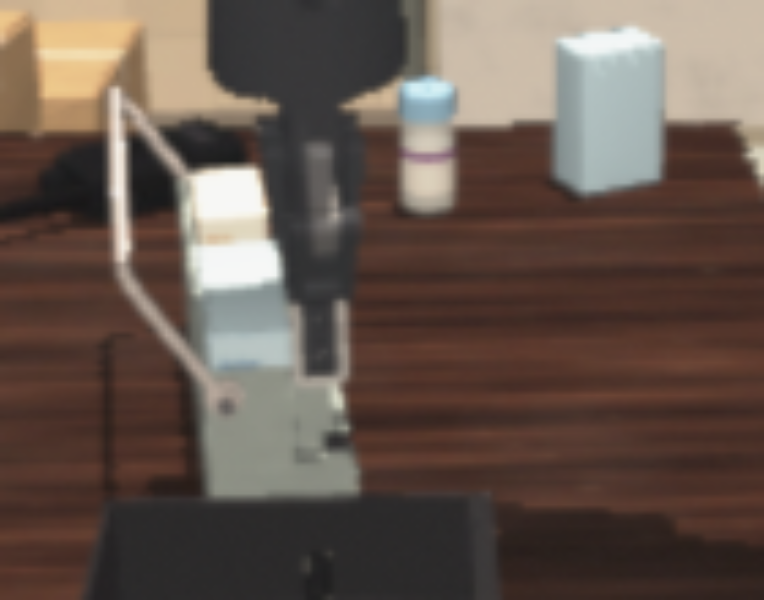

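The carton stands upright, its top level at (240,270). Next I'll back off and go over to behind the bar.

```bash
echo '[[[0.02, 0, 0, 0], [0.03, 0, 0, 0], [0, 0, -0.04, 0], [0, 0, -0.04, 0], [0, 0, -0.04, 0]]]' | python3 steer.py >/dev/null
echo '[[[0, 0, -0.025, 0], [0, 0, 0, 0]]]' | python3 steer.py >/dev/null; python3 d.py '[88,0,195]' '[88,0,106]'
python3 - <<'E'
from h import *
s=cam("side");save(s,"s4.png")
E
```

```text
clock 5.15 tip rack mm [-67.2  72.1 203.3] F [ 0.2 -0.2  0.1] tool x vs -ex deg 0.5 w 0.0003194088091303867
[0.088 0.    0.195] tool delta [-0.1544 -0.0733  0.0104]
[0.088 0.    0.106] tool delta [-0.1534 -0.073   0.0994]
```

```bash
echo '[[[-0.031, -0.015, 0, 0], [-0.031, -0.015, 0, 0], [-0.031, -0.014, 0, 0], [-0.031, -0.014, 0, 0], [-0.031, -0.014, 0, 0]]]' | python3 steer.py >/dev/null
echo '[[[0, 0, 0, 0], [0, 0, 0.03, 0], [0, 0, 0.03, 0], [0, 0, 0.03, 0], [0, 0, 0, 0]]]' | python3 steer.py >/dev/null; python3 d.py '[80,0,106]'
echo '[[[0.005, 0, 0, 0], [0.005, 0, 0, 0], [0.005, 0, 0, 0], [0.005, 0, 0, 0], [0, 0, 0, 0]]]' | python3 steer.py >/dev/null; python3 d.py '[20,0,106]'
python3 - <<'E'
from h import *
s=cam("side");t=cam("top")
b=cv2.resize(s["img"][150:260,195:295],(409,450));a=cv2.resize(t["img"][135:225,250:325],(375,450))
cv2.imwrite("pics/p5.png",cv2.cvtColor(np.hstack([a,b]),cv2.COLOR_RGB2BGR))
E
```

```text
clock 6.03 tip rack mm [79.1  4.4 99.3] F [-1.1 -0.1 -0.9] tool x vs -ex deg 0.5 w 0.0002600280810570665
[0.08  0.    0.106] tool delta [-0.0008 -0.0044 -0.0067]
clock 6.45 tip rack mm [ 65.5   1.8 109.7] F [ 0.5 -0.5  0. ] tool x vs -ex deg 0.5 w -0.00020968363375647032
[0.02  0.    0.106] tool delta [ 0.0455 -0.0014  0.0035]
```

View pics/p5.png

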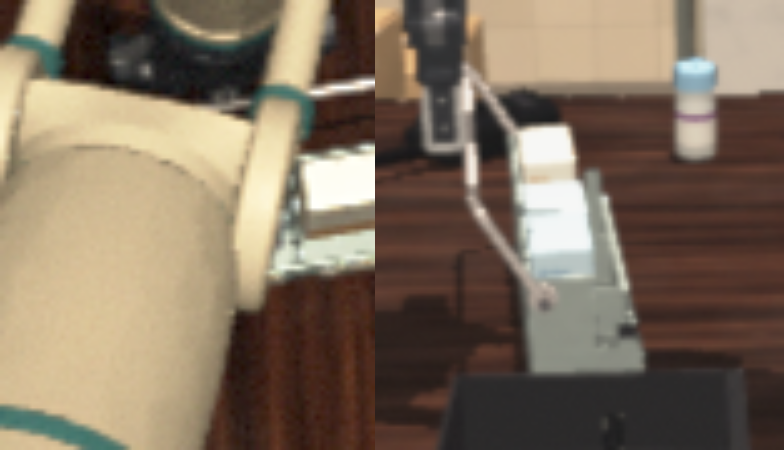

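The fingertip is right behind the wire at (440,140), and all three cartons are standing. Now I'll push the bar forward.

```bash
echo '[[[0.01, 0, 0, 0], [0.01, 0, 0, 0], [0.01, 0, 0, 0], [0.01, 0, 0, 0], [0.005, 0, 0, 0]]]' | python3 steer.py |grep force; python3 d.py
echo '[[[0.01, 0, 0.003, 0], [0.01, 0, 0.004, 0], [0.01, 0, 0.005, 0], [0.01, 0, 0.005, 0], [0, 0, 0, 0]]]' | python3 steer.py |grep force; python3 d.py
python3 - <<'E'
from h import *
s=cam("side")
b=cv2.resize(s["img"][150:260,195:295],(545,600))
cv2.imwrite("pics/p6.png",cv2.cvtColor(b,cv2.COLOR_RGB2BGR))
E
```

```text
contact_force: [1.8, -0.3, -1.3]
gripper_force: 0.5
clock 6.97 tip rack mm [ 17.2   2.3 106.8] F [ 1.8 -0.3 -1.3] tool x vs -ex deg 0.5 w 9.136889198795321e-05
contact_force: [5.0, 0.7, -5.0]
gripper_force: 3.0
clock 7.38 tip rack mm [-18.9   1.6  89.4] F [ 5.   0.7 -5. ] tool x vs -ex deg 0.4 w 0.0003329188423246082
```

View pics/p6.png

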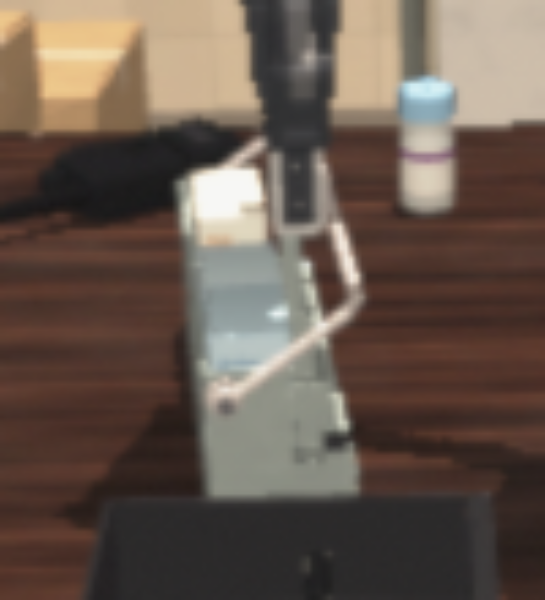

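The bar is now over the front at roughly 40° up, with its left corner at (360,295), and the cartons are fine. I'll back off, rise, and come down on it from above.

```bash
echo '[[[-0.006, 0, 0, 0], [0, 0, -0.02, 0], [0, 0, -0.02, 0], [0.016, 0, 0, 0], [0.014, 0, 0, 0]]]' | python3 steer.py >/dev/null; echo '[[[0, 0, 0, 0]]]' | python3 steer.py >/dev/null; python3 d.py '[-41,0,110]' '[-41,0,55]'
```

```text
clock 7.93 tip rack mm [-47.5   2.1 130.2] F [ 0.2 -1.  -1.5] tool x vs -ex deg 0.5 w -0.00025540907444032994
[-0.041  0.     0.11 ] tool delta [-0.0066 -0.0022  0.0201]
[-0.041  0.     0.055] tool delta [-0.0068 -0.0023  0.0751]
```

```bash
echo '[[[-0.007, -0.002, 0.01, 0], [0, 0, 0.01, 0], [0, 0, 0.01, 0], [0, 0, 0.01, 0], [0, 0, 0.01, 0]]]' | python3 steer.py >/dev/null; python3 d.py
echo '[[[0, 0, 0.008, 0], [0, 0, 0.008, 0], [0, 0, 0.005, 0], [0, 0, 0.003, 0], [0, 0, 0, 0]]]' | python3 steer.py >/dev/null; python3 d.py
python3 - <<'E'
from h import *
s=cam("side")
b=cv2.resize(s["img"][150:260,195:295],(545,600))
cv2.imwrite("pics/p7.png",cv2.cvtColor(b,cv2.COLOR_RGB2BGR))
E
```

```text
clock 8.35 tip rack mm [-37.3  -0.3  78.4] F [-0.4  0.2  1.6] tool x vs -ex deg 0.5 w 1.635280544373756e-05
clock 8.77 tip rack mm [-37.1  -0.5  55.6] F [-0.5 -0.2  0.3] tool x vs -ex deg 0.5 w -1.6926948117298407e-05
```

View pics/p7.png

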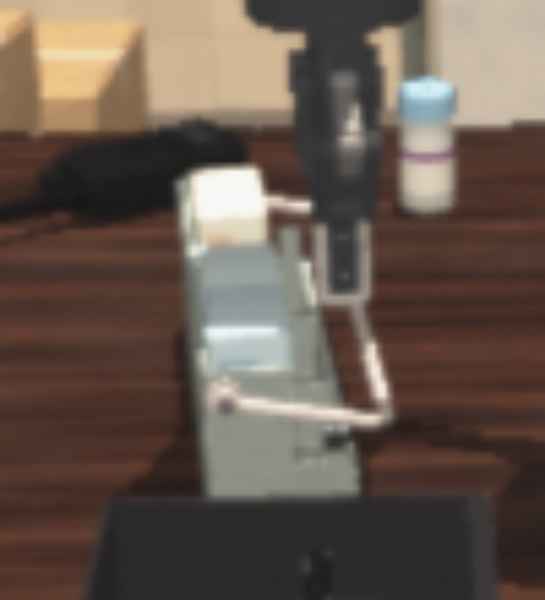

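The bar is nearly down, with its corner at (388,415), just above the rest at (335,440). I'll press on until the force shows the rests.

```bash
echo '[[[0, 0, 0.002, 0], [0, 0, 0.001, 0], [0, 0, 0, 0]]]' | python3 steer.py >/dev/null; python3 d.py
echo '[[[0, 0, 0.001, 0], [0, 0, 0.001, 0], [0, 0, 0, 0]]]' | python3 steer.py >/dev/null; python3 d.py
```

```text
clock 9.07 tip rack mm [-36.7  -0.7  53.6] F [ 0.8  0.1 -0. ] tool x vs -ex deg 0.5 w 0.00010891452490476238
clock 9.32 tip rack mm [-36.5  -0.8  52.7] F [-1.5  1.4  8.9] tool x vs -ex deg 0.5 w 1.344042456057908e-06
```

```bash
echo '[[[0, 0, 0.001, 0], [0, 0, 0, 0], [0, 0, 0, 0]]]' | python3 steer.py >/dev/null; python3 d.py
echo '[[[0, 0, -0.01, 0], [0, 0, -0.03, 0], [0, 0, -0.04, 0], [0, 0, -0.04, 0], [0.03, 0, -0.02, 0]]]' | python3 steer.py >/dev/null
echo '[[[0.03, 0.025, 0, 0], [0.03, 0.025, 0, 0], [0.03, 0.025, 0, 0], [0.02, 0.035, 0, 0], [0, 0.04, 0, 0]]]' | python3 steer.py >/dev/null
echo '[[[0, 0.04, 0, 0], [0, 0.04, 0, 0], [0, 0.04, 0, 0], [0, 0.04, 0, 0], [0, 0, 0, 0]]]' | python3 steer.py >/dev/null; python3 d.py
python3 - <<'E'
from h import *
s=cam("side");t=cam("top")
b=cv2.resize(s["img"][150:260,195:265],(382,600))[:, :];a=cv2.resize(t["img"][140:215,250:345],(418,330))
c=np.zeros((600,800,3),np.uint8);c[:330,:418]=a;c[:,418:]=b
cv2.imwrite("pics/p8.png",cv2.cvtColor(c,cv2.COLOR_RGB2BGR))
E
```

```text
clock 9.57 tip rack mm [-36.5  -0.8  52.5] F [-2.   1.1 14.2] tool x vs -ex deg 0.5 w 7.432477159093881e-05
clock 10.82 tip rack mm [-180.3  314.8  190.9] F [1.  0.6 0.1] tool x vs -ex deg 0.9 w 3.8911291832761896e-05
```

View pics/p8.png

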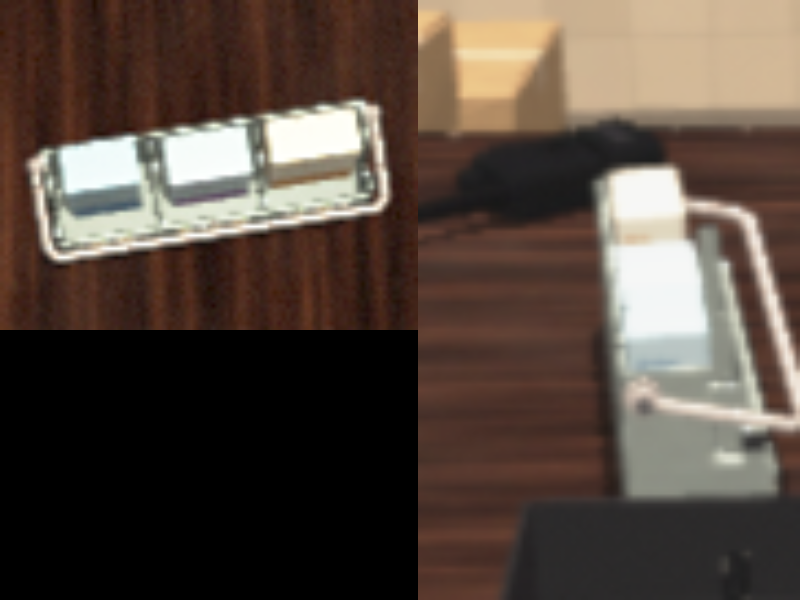

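The top view shows all three cartons upright in their lanes at (100,175), (205,165) and (310,145). The bar lies in front of them along (60,255)–(380,205), and the 14 N stop shows it is down on its rests. The arm is clear.

```bash
python3 -c "
from rig import manip
print(manip.sign_off())"
```

```text
the job is handed in; nothing more can be done
None
```

The job is handed in at about 11 s: the fallen carton stands upright in its lane, the other two are still standing, and the transit bar lies on its rests in front of them with the robot touching nothing.

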